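# Unbar the dunnage tray and rack its housing covers

## Task

Lift the retaining bar up out of the two open brackets of the black tray and lay it down, without dropping it, in the two open yellow park hooks on the tray's side. Then take the two white covers out of the tray without dropping them and push each one fully down, upright, into its own empty spring-clip slot of the blue rack, and let go of it. Leave the cover that is already in the rack, the screwdriver, the bin and the connector where they are.

Things in the scene. Friction and masses are not known exactly. Their poses are not given: they have to be found in the camera images.
- tray: Black dunnage tray fixed to the table, 314 (x) x 150 (y) mm; origin: centre of its underside on the table; z up. Pocket floors at z = 12 mm. Three pockets along its x at x = -65, 0 (empty), +65 mm, 18 mm wide in x, 130 mm long in y; ribs and side walls rise to z = 52 mm. A post with an open bracket stands at each end, two yellow park hooks on its -y side.
- tray_bracket0 (a point): Saddle (bottom) of the open steel bracket at the tray's x = -142 mm, y = 0, z = 124 mm; axes as the tray's. Bracket 22 mm long in x, cheeks 24 mm apart in y, flared at the top, ending 27 mm above the saddle; end stop behind. The bar lifts straight up out of it.
- tray_bracket1 (a point): The same at the tray's x = +142 mm.
- tray_park (a point): Where the bar's origin belongs when parked: midway between the two yellow park hooks on the tray's -y side, at tray y = -95 mm, on the hooks' bottoms, z = 34 mm; axes as the tray's. Hooks at x = +100 and -100 mm from here, each 20 mm long in x: open-topped channels 26 mm wide in y, flared to 38 mm at their top 30 mm higher.
- bar: Loose aluminium retaining bar 296 (x) x 20 (y) x 20 (z) mm, about 0.25 kg, with a yellow grip on top of its middle: 72 (x) x 14 (y) mm, from z = 20 to 56 mm. Origin: centre of its underside, x along it, z up. It starts lying in the two brackets along the tray's x, 2 mm above the covers' top edges.
- cover_a: White housing cover, a stiff plate 14 (x) x 120 (y) x 110 (z) mm, about 0.11 kg. Origin: centre of its underside, z up. It starts standing on edge in the tray's pocket at x = -65 mm, under the bar, axes as the tray's. It may go in either empty slot, either face forward.
- cover_b: A second cover, the same, starting in the tray's pocket at x = +65 mm.
- cover_c: A third cover, the same, already home in rack_slot2. Leave it there.
- rack: Rack with a blue base plate and aluminium guides, fixed to the table, 270 (x) x 170 (y) x 10 mm; origin: centre of its underside, z up. Three spring-clip slots along its x, 75 mm apart; a cover stands in one with its 120 mm width along the rack's y. At both ends of a slot guides leave 18 mm in x (32 mm high, flared to 28) and end stops leave 126 mm in y (44 mm high, flared to 140).
- rack_slot0 (a point): Empty slot at the rack's x = -75 mm: centre of its floor on the base plate, z = 10 mm; axes as the rack's; origin of a cover fully home. Mid-slot two leaf springs 40 mm wide in y face each other: mouth 25 mm wide 66 mm above the floor, crests 8 mm apart at 38 mm. They yield to the cover's 14 mm under a push of some 5 to 12 N; its weight will not do, friction holds it.
- rack_slot1 (a point): Empty slot in the middle of the rack (x = 0); as rack_slot0.
- rack_slot2 (a point): Slot at the rack's x = +75 mm, already filled by cover_c; as rack_slot0.
- driver: Screwdriver with a blue handle lying on the table, leave alone.
- bin: Grey open bin 80 x 110 x 55 mm, leave alone. Origin at the centre of its underside.
- connector: White connector block 22 x 52 x 16 mm, leave alone. Origin at the centre of its underside.
Things that resemble listed ones, but are neither listed nor needed, are in the scene too. Leave any pink look-alike of the cover_c alone.

How it is judged:
On the way, in this order (a step that is already met when the one before it is completed fails the run):
1. the bar is lifted up clear of both brackets while both covers still stand in the tray (z of bar in the frame of tray above 0.154 m and angle between bar's own z axis and vertical below 0.3 rad and distance of each of cover_a, cover_b from where it was at the start of the episode below 0.02 m), for 0.1 s.
2. the bar lies in both park hooks, let go of and still, both covers still in the tray (y of bar in the frame of tray_park between -0.007 and 0.007 m and x of bar in the frame of tray_park between -0.03 and 0.03 m and z of bar in the frame of tray_park between -0.003 and 0.004 m and angle between bar's own z axis and vertical below 0.12 rad and contact force between the fingers and bar below 0.1 N and linear speed of bar below 0.03 m/s and distance of each of cover_a, cover_b from where it was at the start of the episode below 0.02 m), for 0.2 s.
3. one of the two covers is fully home in an empty slot of the rack and let go of (((horizontal distance between cover_a and rack_slot0 below 0.007 m and z of cover_a in the frame of rack_slot0 between -0.003 and 0.004 m and angle between cover_a's own z axis and vertical below 0.07 rad and angle between the x axis of cover_a and the x axis of rack, either way round below 0.1 rad and contact force between the fingers and cover_a below 0.1 N) or (horizontal distance between cover_a and rack_slot1 below 0.007 m and z of cover_a in the frame of rack_slot1 between -0.003 and 0.004 m and angle between cover_a's own z axis and vertical below 0.07 rad and angle between the x axis of cover_a and the x axis of rack, either way round below 0.1 rad and contact force between the fingers and cover_a below 0.1 N) or (horizontal distance between cover_b and rack_slot0 below 0.007 m and z of cover_b in the frame of rack_slot0 between -0.003 and 0.004 m and angle between cover_b's own z axis and vertical below 0.07 rad and angle between the x axis of cover_b and the x axis of rack, either way round below 0.1 rad and contact force between the fingers and cover_b below 0.1 N) or (horizontal distance between cover_b and rack_slot1 below 0.007 m and z of cover_b in the frame of rack_slot1 between -0.003 and 0.004 m and angle between cover_b's own z axis and vertical below 0.07 rad and angle between the x axis of cover_b and the x axis of rack, either way round below 0.1 rad and contact force between the fingers and cover_b below 0.1 N))), for 0.2 s.
At the end, for the whole second after the job is handed in: Bar level in both park hooks (7 mm across, 30 mm lengthwise, 4 mm high); cover_a and cover_b in rack_slot0 and rack_slot1, one each, either way, and cover_c in rack_slot2: within 7 mm in plan, 4 mm in height, 0.07 rad of upright, 0.1 rad of the rack's line. All let go of and at rest (y of bar in the frame of tray_park between -0.007 and 0.007 m and x of bar in the frame of tray_park between -0.03 and 0.03 m and z of bar in the frame of tray_park between -0.003 and 0.004 m and angle between bar's own z axis and vertical below 0.12 rad and contact force between the fingers and bar below 0.1 N and linear speed of each of bar, cover_a, cover_b, cover_c below 0.03 m/s and ((horizontal distance between cover_a and rack_slot0 below 0.007 m and z of cover_a in the frame of rack_slot0 between -0.003 and 0.004 m and angle between each of cover_a, cover_b's own z axis and vertical below 0.07 rad and angle between the x axis of each of cover_a, cover_b and the x axis of rack, either way round below 0.1 rad and contact force between the fingers and cover_a below 0.1 N and horizontal distance between cover_b and rack_slot1 below 0.007 m and z of cover_b in the frame of rack_slot1 between -0.003 and 0.004 m and contact force between the fingers and cover_b below 0.1 N) or (horizontal distance between cover_a and rack_slot1 below 0.007 m and z of cover_a in the frame of rack_slot1 between -0.003 and 0.004 m and angle between each of cover_a, cover_b's own z axis and vertical below 0.07 rad and angle between the x axis of each of cover_a, cover_b and the x axis of rack, either way round below 0.1 rad and contact force between the fingers and cover_a below 0.1 N and horizontal distance between cover_b and rack_slot0 below 0.007 m and z of cover_b in the frame of rack_slot0 between -0.003 and 0.004 m and contact force between the fingers and cover_b below 0.1 N)) and horizontal distance between cover_c and rack_slot2 below 0.007 m and z of cover_c in the frame of rack_slot2 between -0.003 and 0.004 m and angle between cover_c's own z axis and vertical below 0.07 rad and angle between the x axis of cover_c and the x axis of rack, either way round below 0.1 rad and contact force between the fingers and cover_c below 0.1 N); the robot touches nothing.
It fails at once if the cover already in the rack moved by more than 10 mm (distance of cover_c from where it was at the start of the episode above 0.01 m).
It fails at once if the screwdriver, bin or connector moved by more than 20 mm (distance of any of driver, bin, connector from where it was at the start of the episode above 0.02 m).
It fails at once if the bar or a cover dropped: faster than 0.6 m/s while the fingers do not touch it ((contact force between the fingers and bar below 0.05 N and linear speed of bar above 0.6 m/s) or (contact force between the fingers and cover_a below 0.05 N and linear speed of cover_a above 0.6 m/s) or (contact force between the fingers and cover_b below 0.05 N and linear speed of cover_b above 0.6 m/s)).
It also fails if it takes over 72 s, if anything falls off the work surface, if the arm or the gripper's body presses on something with over 40 N, if the wrist force passes 120 N, or if a joint passes its speed limit or range.

## Robot

A 7-joint arm with a two-finger parallel gripper is mounted at the origin on the work surface. World frame = base frame: x ahead of the robot, y to its left, z up, the work surface at z = 0. Lengths are in m, angles in rad, forces in N, time in s.
With the tool pointing down it reaches from about 0.425 to 0.925 m from the base axis. Payload 6.8 kg.
Tool frame: the origin (TCP) lies at the very end of the fingers, on their centre line; the grasp point (between the pads) lies 19 mm behind it; z points along the fingers, y is the line along which they close (so a half turn about z gives the same grasp; the last joint's range is limited). The gripper opens to 85 mm and grips with 20 to 120 N. Pads are 22 mm wide; open, the fingers measure 114 mm over their backs; the gripper's body (76 mm by 85 mm) begins 54 mm behind the grasp point. The pads swing forward as they close: fully open they stand 13 mm farther back than shut.
Start: joints at [1.142, 0.477, 0.022, 1.555, -0.011, 1.109, -0.083], TCP at [0.213, -0.641, 0.231] pointing down, gripper open.
Joint ranges: [-2.96, 2.96], [-0.34, 2.1], [-1.41, 1.46], [0.24, 2.44], [-1.37, 4.51], [0.17, 1.92], [-2.96, 2.96]. Speed limits (rad/s): [2.39, 2.39, 3.14, 3.14, 3.14, 3.14, 3.14].

## Interface

Orientations are given as a rotation vector (axis times angle).
In Python, from bench import get_obs, grab_frame, hand_in gives the robot as it stands.
- The arm moves only by the tool drive_tool, never from a script. Its argument "rows" is a list of rows, each an object with "offset": the shift along the tool's x, y, z as a fraction of full scale, a list of three; "rotation": the turn, a rotation vector about the tool's x, y, z as a fraction of full scale, a list of three; "claw": the opening, from 0 (shut) to 1 (fully open). In form: [{"offset": [tx, ty, tz], "rotation": [wx, wy, wz], "claw": claw}, ...]. A call has 1 to 20 rows; each row is the pose to reach, as a shift and turn from the pose commanded when the call began, along the tool's axes at that moment; what a row does not reach only later rows make up. Full scale, the value 1, is 0.15 m for a shift and 2 rad for a turn. A row lasts 1/12 s, in which the tool goes at most 41.7 mm and 7.16 degrees, less where a joint would pass 70% of its speed; a pose out of reach is approached as far as the arm can. A call with a number of a shift or a turn outside -1 to 1 is refused whole. A call with a gripper value outside its range is refused whole. The fingers move at their own pace and stop on an object; "force" is the grip in N (left out, the last holds). Time passes only in rows, so rows that repeat a pose let the fingers close. It gives the time, the measured TCP pose, the force, the opening and the grip force at its end, in the units of the state.
- get_obs(): the state, without advancing time (a new reading comes with each control period).
- grab_frame(name): name is "scene" or "top" or "wrist"; returns a dict with "frame" (480x640x3 uint8, red, green, blue), "z_map" (480x640 float32, m along the optical axis (not along the pixel's ray), 0 where there is no reading), "vfov" (degrees; the focal length in pixels is half the picture's height over the tangent of half this angle, whatever the lens; pixels are square), "cx", "cy" (the principal point, pixels), "R" (3x3) and "t" (3): a world point X has camera coordinates R X + t. Camera axes: x right, y down, z forward; pixel columns grow to the right and rows downward; lengths in m; the calibration is good to about 2 mm. A picture is of the moment at which its call begins.
- hand_in(): hands the job in; it is judged then, once.
The state is a dict: "clock": time; "joints": joint angles; "qvel": joint speeds; "tau": joint torques, N m; "tcp_pos": TCP position; "orientation": TCP orientation; "contact_force": force on the tool from outside, world axes, zero at the start; "moment": the same for the moment, N m; "grip_width": finger opening in m; "gripper_force": force on a finger pad.
Only numpy, scipy, OpenCV 4.12 (cv2) and the standard library are available. Lean on these libraries where they do the work, as an engineer would, in place of code of your own. Each camera call takes 0.05 s, during which the arm holds its last target. There are 200 camera calls.

## Working session

There is one attempt and no reset: what is moved stays moved. The work goes in short steps, Python scripts to look and compute and a tool call to move; the robot and the scene stay as the last step left them, time stands still between calls to the robot, and variables do not carry over. Pictures are saved under pics/ and viewed, at most 10 in all, crops included, and the job is handed in when it is done.

Besides the shell and the picture viewer there is one more tool, called after "Call:" as a command line: name --argument value ..., lists and objects as JSON in quotes. drive_tool: Moves the arm, as the interface text tells. Its arguments: {"type":"object","properties":{"rows":{"type":"array","items":{"type":"object","properties":{"offset":{"type":"array","items":{"type":"number"}},"rotation":{"type":"array","items":{"type":"number"}},"claw":{"type":"number"}}}},"force":{"type":"number"}},"required":["rows"]}

```bash
ls; mkdir -p pics; cat > h.py <<'E'
import numpy as np, cv2
from scipy.spatial.transform import Rotation as Ro
from bench import get_obs, grab_frame, hand_in
def cloud(f):
    z=f["z_map"];h,w=z.shape;fl=h/2/np.tan(np.radians(f["vfov"])/2)
    v,u=np.mgrid[:h,:w]
    P=np.stack([(u-f["cx"])/fl*z,(v-f["cy"])/fl*z,z],-1)
    P=(P-f["t"])@np.array(f["R"]); P[z<=0]=np.nan
    return P
def proj(f,X):
    h=f["frame"].shape[0];fl=h/2/np.tan(np.radians(f["vfov"])/2)
    c=np.array(f["R"])@np.array(X)+f["t"];return c[:2]/c[2]*fl+[f["cx"],f["cy"]]
def save(n,im): cv2.imwrite("pics/"+n,im[...,::-1])
E
python3 - <<'E'
from h import *
o=get_obs();print(o)
for n in("scene","top"):
    f=grab_frame(n);save(n+".png",f["frame"]);np.savez(n,**f)
    print(n,f["vfov"],f["cx"],f["cy"],f["R"],f["t"])
E
```

```text
pics
{'clock': 0.0, 'joints': array([ 1.14192085,  0.47777582,  0.02234445,  1.5564497 , -0.01147695,
        1.10931048, -0.08310252]), 'qvel': array([ 0.00164727, -0.0003754 ,  0.0005265 , -0.00110555,  0.00046987,
        0.0004216 , -0.00044199]), 'tau': array([ 1.34506545e-04, -5.96452618e+01,  1.60788953e+00, -2.81190097e+01,
        1.23952710e-02,  9.39824298e-03,  1.81627172e-05]), 'tcp_pos': array([ 0.21261869, -0.64001377,  0.23034284]), 'orientation': array([-3.09952791e+00, -5.01473384e-01,  6.96759803e-04]), 'contact_force': array([0.14513384, 0.13682381, 0.18024663]), 'moment': array([0.00174133, 0.03793392, 0.02447151]), 'gripper_force': 0.0, 'grip_width': 0.08533431892912628}
scene 46.402484883349395 314.7365474423981 238.8815837451058 [[-0.86760893  0.49690971  0.01831609]
 [ 0.37009122  0.66990681 -0.64362827]
 [-0.33209522 -0.55163901 -0.76511905]] [ 0.55551675 -0.06056078  1.54792883]
top 45.619541279751175 307.3094752136762 237.61101085970165 [[-0.02695193 -0.99961767 -0.00617284]
 [-0.98283759  0.02762581 -0.18239269]
 [ 0.18249349  0.00115106 -0.98320639]] [-0.07091808  0.59367557  1.02559717]
```

View pics/top.png

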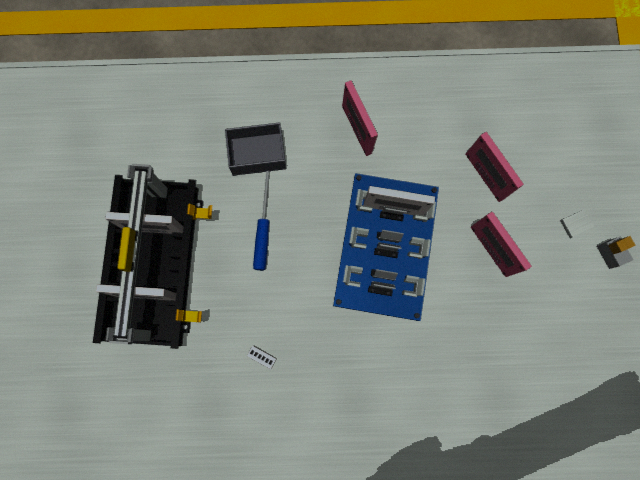

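View pics/scene.png

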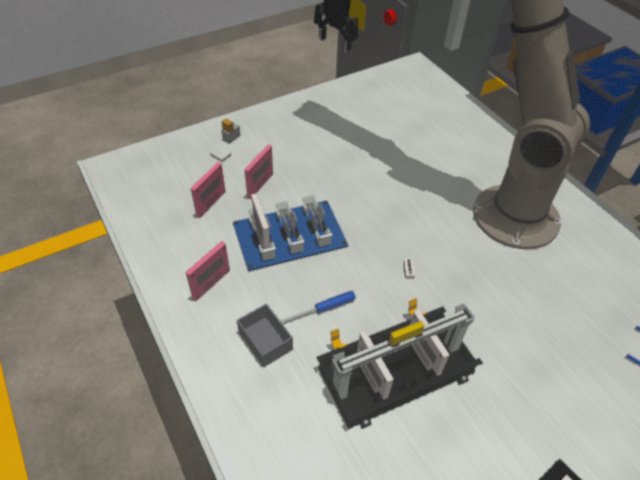

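The top view shows the tray at about (145,260), with the bar and its yellow grip at (126,248). The white covers are at (140,220) and (130,292), and the hooks at (205,212) and (195,316). The rack is at (385,247), with cover_c at its top at (400,200).

Candidates for the covers:
- White plates in the tray at (140,220) and (130,292): these match the description.
- White plate in the rack at (400,200): cover_c, leave it.
- Pink look-alikes at (360,118), (494,167) and (500,244): leave them.
- White tag at (570,225) and connector at (262,357): not covers.

Candidate for the bar: only the one with the yellow grip at (126,248).

```bash
cat > m.py <<'E'
from h import *
def rect(P):
    # centre, size, long-axis yaw of xy points
    (c,s,a)=cv2.minAreaRect((P[:,:2]*1000).astype(np.float32)); b=cv2.boxPoints((c,s,a))
    e=max([b[1]-b[0],b[2]-b[1]],key=np.linalg.norm); y=np.degrees(np.arctan2(e[1],e[0])); y=(y+90)%180-90
    return np.round(c,1),np.round(s,1),round(float(y),2),len(P)
def big(m):
    n,l,s,_=cv2.connectedComponentsWithStats(m.astype(np.uint8)); return [l==i for i in sorted(range(1,n),key=lambda i:-s[i,4]) if s[i,4]>15]
E
python3 - <<'E'
from m import *
for n in("top","scene"):
    f=dict(np.load(n+".npz"));P=cloud(f);im=f["frame"].astype(int);hsv=cv2.cvtColor(f["frame"],cv2.COLOR_RGB2HSV);H,S,V=[hsv[...,i].astype(int) for i in range(3)];Z=P[...,2]
    yel=(H>18)&(H<32)&(S>140)&(V>110)&(P[...,0]<1)&(P[...,0]>.2)&(Z<.2)&(Z>.02)
    print(n)
    for m in big(yel): 
        p=P[m];print("yellow",p.min(0).round(3),p.max(0).round(3),rect(p))
        t=m&(Z>np.nanmax(p[:,2])-.006);print("   top",rect(P[t]), P[t][:,2].mean().round(4))
    tray=(P[...,1]>.2)&(P[...,1]<.6)&(P[...,0]>.3)&(P[...,0]<.85)
    for m in big(tray&(Z>.138)&(Z<.156)&(S<90)&(V>90))[:3]: print("bar/bracket",rect(P[m]),P[m][:,2].mean().round(4))
    for m in big((Z>.113)&(Z<.13)&(S<70)&(V>120)&(P[...,0]>.3)&(P[...,0]<.9))[:8]: print("white",rect(P[m]),P[m][:,2].mean().round(4))
    blue=(H>100)&(H<125)&(S>120)&(P[...,1]<.15)&(Z<.016)&(Z>.005)&(P[...,0]>.2)
    m=big(blue)[0]; print("rack",rect(P[blue]),P[m][:,2].mean())
    print("tray low",rect(P[tray&(V<60)&(Z>.045)&(Z<.058)]))
f=dict(np.load("top.npz"));c=f["frame"][150:360,80:450];save("crop.png",cv2.resize(c,None,fx=2.1,fy=2.1,interpolation=cv2.INTER_CUBIC))
E
```

```text
top
yellow [0.526 0.211 0.175] [0.595 0.228 0.185] (array([560.5, 219.9]), array([13.9, 69.9]), -4.0, 293)
   top (array([560.1, 218.9]), array([12.2, 69.4]), -4.99, 205) 0.1809
yellow [0.44  0.111 0.028] [0.461 0.148 0.067] (array([451.1, 129.2]), array([36. , 19.4]), 85.33, 163)
   top (array([449.5, 114.6]), array([ 5.6, 18.7]), -9.54, 30) 0.064
yellow [ 0.549 -0.691  0.066] [ 0.575 -0.661  0.075] (array([ 560.9, -676.7]), array([18.7, 29.4]), -65.59, 153)
   top (array([ 560.8, -676.3]), array([18.7, 28.7]), -65.59, 113) 0.0714
yellow [0.638 0.093 0.03 ] [0.66  0.128 0.068] (array([650. , 110.2]), array([35.1, 20.7]), 81.75, 147)
   top (array([648.9,  95.4]), array([17.7,  4.4]), 1.96, 23) 0.0647
yellow [0.445 0.153 0.063] [0.463 0.157 0.066] (array([454., 155.]), array([ 2.7, 18.2]), -6.68, 19)
   top (array([454., 155.]), array([ 2.7, 18.2]), -6.68, 19) 0.0644
yellow [0.644 0.135 0.061] [0.66  0.138 0.068] (array([651.9, 136.1]), array([16.2,  3.2]), 1.53, 17)
   top (array([651.8, 135.9]), array([ 2.7, 16.4]), -3.86, 16) 0.0652
bar/bracket (array([471.8, 221.7]), array([  9. 
[... 1285 characters left out ...]
4.3]), array([18.2, 26.5]), -69.61, 31)
   top (array([ 560.7, -671.6]), array([15.6, 21.8]), -69.61, 15) 0.0746
bar/bracket (array([558.3, 223. ]), array([ 42.4, 316.2]), -3.07, 1278) 0.1447
white (array([ 652.4, -258. ]), array([124.6,  14.6]), 78.66, 225) 0.1209
white (array([626.2, 246.1]), array([53.4, 16.2]), 84.97, 189) 0.1221
white (array([496.4, 258. ]), array([52.5, 16.3]), 86.12, 177) 0.122
white (array([620. , 172.8]), array([40.1, 14.2]), 83.15, 127) 0.1224
white (array([490.4, 184.6]), array([39.3, 15.1]), 82.79, 95) 0.1222
rack (array([ 597.8, -158.6]), array([337.3, 264.6]), 77.96, 2347) 0.011231533813974797
tray low (array([566.4, 279.2]), array([ 36.5, 316.6]), -5.42, 1115)
```

View pics/crop.png

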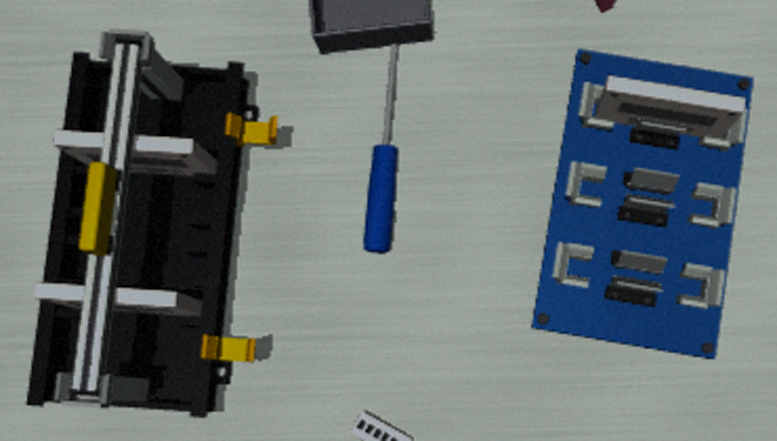

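The crop confirms the choice: bar and grip at (100,210), with the two covers at (125,145) and (115,298) beneath it. In the rack, cover_c is at the top and the two lower slots are empty. Now moving towards the tray.

Call:
drive_tool --rows '[{"offset":[1,-0.94,-0.4],"rotation":[0,0,0],"claw":1},{"offset":[1,-0.94,-0.4],"rotation":[0,0,0],"claw":1},{"offset":[1,-0.94,-0.4],"rotation":[0,0,0],"claw":1},{"offset":[1,-0.94,-0.4],"rotation":[0,0,0],"claw":1},{"offset":[1,-0.94,-0.4],"rotation":[0,0,0],"claw":1},{"offset":[1,-0.94,-0.4],"rotation":[0,0,0],"claw":1},{"offset":[1,-0.94,-0.4],"rotation":[0,0,0],"claw":1},{"offset":[1,-0.94,-0.4],"rotation":[0,0,0],"claw":1}]' --force 60

```text
clock: 0.77
tcp_pos: [0.3103, -0.4598, 0.2912]
orientation: [3.101, 0.502, -0.001]
contact_force: [-0.4, -1.1, -0.1]
grip_width: 0.0857
gripper_force: 0.0
```

Call:
drive_tool --rows '[{"offset":[1,-0.94,0],"rotation":[0,0,0],"claw":1},{"offset":[1,-0.94,0],"rotation":[0,0,0],"claw":1},{"offset":[1,-0.94,0],"rotation":[0,0,0],"claw":1},{"offset":[1,-0.94,0],"rotation":[0,0,0],"claw":1},{"offset":[1,-0.94,0],"rotation":[0,0,0],"claw":1},{"offset":[1,-0.94,0],"rotation":[0,0,0],"claw":1},{"offset":[1,-0.94,0],"rotation":[0,0,0],"claw":1},{"offset":[1,-0.94,0],"rotation":[0,0,0],"claw":1}]'

```text
clock: 1.43
tcp_pos: [0.4076, -0.2804, 0.2906]
orientation: [-3.102, -0.497, 0.002]
contact_force: [-0.3, -0.3, 0.1]
grip_width: 0.0855
gripper_force: 0.0
```

Call:
drive_tool --rows '[{"offset":[0.8,-0.94,0],"rotation":[0,0,0],"claw":1},{"offset":[0.8,-0.94,0],"rotation":[0,0,0],"claw":1},{"offset":[0.8,-0.94,0],"rotation":[0,0,0],"claw":1},{"offset":[0.8,-0.94,0],"rotation":[0,0,0],"claw":1},{"offset":[0.8,-0.94,0],"rotation":[0,0,0],"claw":1},{"offset":[0.8,-0.94,0],"rotation":[0,0,0],"claw":1},{"offset":[0.8,-0.94,0],"rotation":[0,0,0],"claw":1}]'

```text
clock: 2.02
tcp_pos: [0.478, -0.1084, 0.2908]
orientation: [3.102, 0.499, -0.001]
contact_force: [-0.8, -1.1, -0.3]
grip_width: 0.0855
gripper_force: 0.0
```

Call:
drive_tool --rows '[{"offset":[0.6,-0.95,0],"rotation":[0,0,-0.68],"claw":1},{"offset":[0.6,-0.95,0],"rotation":[0,0,-0.68],"claw":1},{"offset":[0.6,-0.95,0],"rotation":[0,0,-0.68],"claw":1},{"offset":[0.6,-0.95,0],"rotation":[0,0,-0.68],"claw":1},{"offset":[0.6,-0.95,0],"rotation":[0,0,-0.68],"claw":1},{"offset":[0.6,-0.95,0],"rotation":[0,0,-0.68],"claw":1},{"offset":[0.6,-0.95,0],"rotation":[0,0,-0.68],"claw":1},{"offset":[0.6,-0.95,0],"rotation":[0,0,-0.68],"claw":1},{"offset":[0.6,-0.95,0],"rotation":[0,0,-0.68],"claw":1},{"offset":[0.6,-0.95,0],"rotation":[0,0,-0.68],"claw":1},{"offset":[0.6,-0.95,0],"rotation":[0,0,-0.68],"claw":1},{"offset":[0.6,-0.95,0],"rotation":[0,0,-0.68],"claw":1},{"offset":[0.6,-0.95,0],"rotation":[0,0,-0.68],"claw":1},{"offset":[0.6,-0.95,0],"rotation":[0,0,-0.68],"claw":1}]'

```text
clock: 3.18
tcp_pos: [0.5188, 0.0548, 0.291]
orientation: [2.103, 2.333, -0.001]
contact_force: [0.0, 0.0, -0.2]
grip_width: 0.0849
gripper_force: 0.0
```

```bash
cat > to.py <<'E'
# usage: to.py x y z yaw_deg(tool x) -> offset/rotation in units
from h import *
import sys
x,y,z,yaw=map(float,sys.argv[1:5]);o=get_obs()
R=Ro.from_rotvec(o["orientation"]);c,s=np.cos(np.radians(yaw)),np.sin(np.radians(yaw))
T=Ro.from_matrix(np.array([[c,s,0],[s,-c,0],[0,0,-1]]))
print("offset",(R.inv().apply(np.array([x,y,z])-o["tcp_pos"])/.15).round(4),"rot",((R.inv()*T).as_rotvec()/2).round(4))
print(o["clock"],o["tcp_pos"].round(4),"q",o["joints"].round(2),"F",o["contact_force"].round(1))
E
python3 to.py .560 .2195 .29 174.8
python3 - <<'E'
from m import *
f=dict(np.load("top.npz"));P=cloud(f);hsv=cv2.cvtColor(f["frame"],cv2.COLOR_RGB2HSV);H,S,V=[hsv[...,i].astype(int) for i in range(3)];Z=P[...,2]
b=(H>100)&(H<125)&(S>120)&(P[...,1]<-.1)&(Z<.016)&(Z>.005)&(P[...,0]>.2);print("rack",rect(P[b]))
E
```

```text
offset [1.0634 0.3869 0.0062] rot [-3.000e-04  1.000e-04 -6.882e-01]
3.1833 [0.5188 0.0548 0.291 ] q [ 0.32  0.23 -0.64  1.81  0.15  1.15 -0.26] F [ 0.   0.  -0.2]
rack (array([ 580.8, -242.6]), array([169.9, 269.9]), -11.43, 7305)
```

Call:
drive_tool --rows '[{"offset":[1,0.39,0],"rotation":[0,0,-0.688],"claw":1},{"offset":[1,0.39,0],"rotation":[0,0,-0.688],"claw":1},{"offset":[1,0.39,0],"rotation":[0,0,-0.688],"claw":1},{"offset":[1,0.39,0],"rotation":[0,0,-0.688],"claw":1},{"offset":[1,0.39,0],"rotation":[0,0,-0.688],"claw":1},{"offset":[1,0.39,0],"rotation":[0,0,-0.688],"claw":1},{"offset":[1,0.39,0],"rotation":[0,0,-0.688],"claw":1},{"offset":[1,0.39,0],"rotation":[0,0,-0.688],"claw":1},{"offset":[1,0.39,0],"rotation":[0,0,-0.688],"claw":1},{"offset":[1,0.39,0],"rotation":[0,0,-0.688],"claw":1},{"offset":[1,0.39,0],"rotation":[0,0,-0.688],"claw":1},{"offset":[1,0.39,0],"rotation":[0,0,-0.688],"claw":1},{"offset":[1,0.39,0],"rotation":[0,0,-0.688],"claw":1},{"offset":[1,0.39,0],"rotation":[0,0,-0.688],"claw":1}]'

```text
clock: 4.35
tcp_pos: [0.5604, 0.2119, 0.2912]
orientation: [-0.141, -3.138, 0.0]
contact_force: [-1.1, 1.8, 0.4]
grip_width: 0.0853
gripper_force: 0.0
```

```bash
python3 to.py .560 .2195 .153 174.8
python3 - <<'E'
from m import *
f=grab_frame("wrist");np.savez("w1",**f);P=cloud(f);hsv=cv2.cvtColor(f["frame"],cv2.COLOR_RGB2HSV);H,S,V=[hsv[...,i].astype(int) for i in range(3)];Z=P[...,2]
save("w1.png",f["frame"])
for m in big((H>18)&(H<32)&(S>140)&(V>100))[:3]:
  p=P[m];p=p[np.isfinite(p[:,2])];print("yel",rect(p),p.min(0).round(3),p.max(0).round(3)); t=p[p[:,2]>.176]; 
  if len(t)>20: print(rect(t))
for m in big((Z>.116)&(Z<.128)&(S<70)&(V>100))[:6]: print("white",rect(P[m]),P[m][:,2].mean().round(4))
E
```

```text
offset [0.0071 0.0503 0.921 ] rot [-0.0002 -0.0001  0.0004]
4.35 [0.5604 0.2119 0.2912] q [ 0.22  0.45 -0.94  1.63  0.38  1.26  0.7 ] F [-1.1  1.8  0.4]
yel (array([556. , 219.5]), array([13.4, 63.9]), -5.68, 985) [0.524 0.213 0.174] [0.588 0.229 0.182]
(array([556.2, 219.5]), array([13.4, 63.6]), -5.68, 976)
yel (array([450.6, 138.5]), array([36.4, 21.9]), 85.61, 576) [0.441 0.12  0.031] [0.463 0.157 0.066]
yel (array([649.8, 119.7]), array([36.7, 19.9]), 81.36, 377) [0.639 0.101 0.031] [0.662 0.138 0.066]
white (array([491.6, 190. ]), array([49.1, 13.6]), 84.9, 920) 0.1215
white (array([497.9, 260.8]), array([48.1, 13.6]), 84.86, 875) 0.1215
white (array([627.5, 248.6]), array([48.3, 13.6]), 84.57, 684) 0.1214
white (array([620.7, 178.9]), array([47.7, 12.1]), 85.35, 589) 0.1216
white (array([418.1, 221.5]), array([ 2.4, 21.5]), -7.56, 66) 0.1236
white (array([419.5, 244.1]), array([ 0.1, 14.1]), -4.45, 20) 0.1235
```

View pics/w1.png

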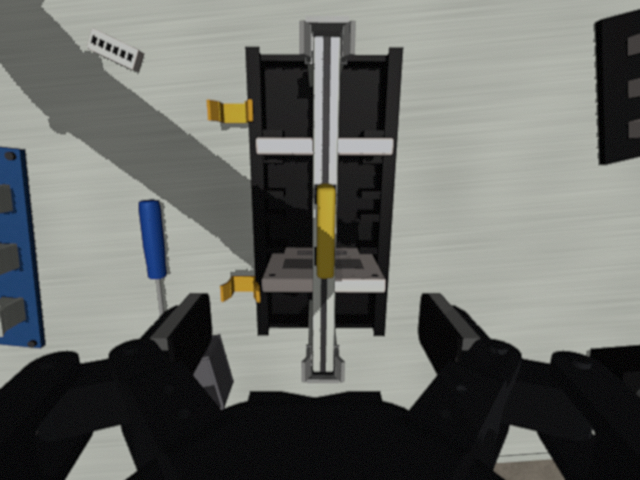

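The wrist view shows the grip at (326,232), the covers at (325,146) and (325,282), and the hooks at (232,110) and (240,285). It agrees with the earlier measurements. Descending to grip the bar.

Call:
drive_tool --rows '[{"offset":[0.007,0.05,0.3],"rotation":[0,0,0],"claw":1},{"offset":[0.007,0.05,0.5],"rotation":[0,0,0],"claw":1},{"offset":[0.007,0.05,0.7],"rotation":[0,0,0],"claw":1},{"offset":[0.007,0.05,0.85],"rotation":[0,0,0],"claw":1},{"offset":[0.007,0.05,0.92],"rotation":[0,0,0],"claw":1},{"offset":[0.007,0.05,0.92],"rotation":[0,0,0],"claw":1},{"offset":[0.007,0.05,0.92],"rotation":[0,0,0],"claw":1},{"offset":[0.007,0.05,0.92],"rotation":[0,0,0],"claw":1}]'

```text
clock: 5.07
tcp_pos: [0.5608, 0.2208, 0.1552]
orientation: [0.134, 3.136, 0.002]
contact_force: [0.3, 0.4, 0.4]
grip_width: 0.0856
gripper_force: 0.0
```

Call:
drive_tool --rows '[{"offset":[0,0,0],"rotation":[0,0,0],"claw":0},{"offset":[0,0,0],"rotation":[0,0,0],"claw":0},{"offset":[0,0,0],"rotation":[0,0,0],"claw":0},{"offset":[0,0,0],"rotation":[0,0,0],"claw":0},{"offset":[0,0,0],"rotation":[0,0,0],"claw":0},{"offset":[0,0,0],"rotation":[0,0,0],"claw":0},{"offset":[0,0,0],"rotation":[0,0,0],"claw":0},{"offset":[0,0,0],"rotation":[0,0,0],"claw":0},{"offset":[0,0,0],"rotation":[0,0,0],"claw":0},{"offset":[0,0,0],"rotation":[0,0,0],"claw":0}]' --force 60

```text
clock: 5.9
tcp_pos: [0.56, 0.2202, 0.1536]
orientation: [0.133, 3.138, 0.001]
contact_force: [0.3, 0.2, 3.1]
grip_width: 0.0132
gripper_force: 59.3
```

Call:
drive_tool --rows '[{"offset":[0,0,-0.07],"rotation":[0,0,0],"claw":0},{"offset":[0,0,-0.14],"rotation":[0,0,0],"claw":0},{"offset":[0,0,-0.21],"rotation":[0,0,0],"claw":0},{"offset":[0,0,-0.28],"rotation":[0,0,0],"claw":0},{"offset":[0,0,-0.35],"rotation":[0,0,0],"claw":0},{"offset":[0,0,-0.42],"rotation":[0,0,0],"claw":0},{"offset":[0,0,-0.48],"rotation":[0,0,0],"claw":0},{"offset":[0,0,-0.5],"rotation":[0,0,0],"claw":0},{"offset":[0,0,-0.5],"rotation":[0,0,0],"claw":0},{"offset":[0,0,-0.5],"rotation":[0,0,0],"claw":0},{"offset":[0,0,-0.5],"rotation":[0,0,0],"claw":0}]'

```text
clock: 6.82
tcp_pos: [0.5595, 0.2196, 0.2276]
orientation: [-0.133, -3.138, 0.001]
contact_force: [-0.1, 0.5, -3.7]
grip_width: 0.0132
gripper_force: 58.7
```

```bash
python3 to.py .5512 .125 .225 174.8; python3 to.py .5512 .125 .063 174.8
python3 - <<'E'
from m import *
f=grab_frame("top");P=cloud(f);hsv=cv2.cvtColor(f["frame"],cv2.COLOR_RGB2HSV);H,S,V=[hsv[...,i].astype(int) for i in range(3)];Z=P[...,2]
b=(P[...,1]>.15)&(P[...,1]<.29)&(Z>.2)&(Z<.235)&(S<90)&(V>90)
for m in big(b)[:3]:print(rect(P[m]),P[m].mean(0).round(4))
for m in big((Z>.116)&(Z<.128)&(S<70)&(V>100)&(P[...,1]>.1))[:6]: print("white",rect(P[m]),P[m][:,2].mean().round(4))
E
```

```text
offset [ 0.0015 -0.6332  0.018 ] rot [-0.0003 -0.0005  0.003 ]
6.8167 [0.5595 0.2196 0.2276] q [ 0.19  0.51 -0.91  1.7   0.44  1.15  0.64] F [-0.1  0.5 -3.7]
offset [ 5.000e-04 -6.325e-01  1.098e+00] rot [-0.0003 -0.0005  0.003 ]
6.8167 [0.5595 0.2196 0.2276] q [ 0.19  0.51 -0.91  1.7   0.44  1.15  0.64] F [-0.1  0.5 -3.7]
(array([649.1, 204.7]), array([  8.4, 107.8]), -4.21, 251) [0.6549 0.2045 0.2182]
(array([653.2, 217. ]), array([  7.8, 100.1]), -4.86, 210) [0.6568 0.217  0.2182]
white (array([622.6, 192.9]), array([74.9, 13.1]), 82.85, 254) 0.122
white (array([630.6, 264.8]), array([10.7, 13.3]), -87.63, 39) 0.1225
white (array([701.8, 215.2]), array([ 5.7, 21.8]), -5.26, 31) 0.1244
```

Call:
drive_tool --rows '[{"offset":[0,-0.12,0],"rotation":[0,0,0.003],"claw":0},{"offset":[0,-0.25,0],"rotation":[0,0,0.003],"claw":0},{"offset":[0,-0.38,0],"rotation":[0,0,0.003],"claw":0},{"offset":[0,-0.51,0],"rotation":[0,0,0.003],"claw":0},{"offset":[0,-0.6,0],"rotation":[0,0,0.003],"claw":0},{"offset":[0,-0.633,0],"rotation":[0,0,0.003],"claw":0},{"offset":[0,-0.633,0],"rotation":[0,0,0.003],"claw":0},{"offset":[0,-0.633,0],"rotation":[0,0,0.003],"claw":0},{"offset":[0,-0.633,0],"rotation":[0,0,0.003],"claw":0}]'

```text
clock: 7.62
tcp_pos: [0.5516, 0.1269, 0.2284]
orientation: [0.14, 3.138, 0.002]
contact_force: [0.1, -0.6, -2.5]
grip_width: 0.0131
gripper_force: 59.0
```

```bash
python3 to.py .5512 .125 .064 174.8
python3 - <<'E'
from m import *
f=grab_frame("wrist");P=cloud(f);hsv=cv2.cvtColor(f["frame"],cv2.COLOR_RGB2HSV);H,S,V=[hsv[...,i].astype(int) for i in range(3)];Z=P[...,2]
save("w2.png",f["frame"])
for m in big((H>18)&(H<32)&(S>140)&(V>100))[:8]:
  p=P[m];p=p[np.isfinite(p[:,2])]; 
  if len(p)>10: print("yel",rect(p),p.min(0).round(3),p.max(0).round(3))
for m in big((Z>.205)&(Z<.225)&(S<90)&(V>90))[:4]:print("bar",rect(P[m]),P[m].mean(0).round(4))
E
```

```text
offset [ 0.0015 -0.0137  1.0958] rot [ 0.0005 -0.      0.0008]
7.6167 [0.5516 0.1269 0.2284] q [ 0.38  0.45 -0.93  1.78  0.4   1.11  0.8 ] F [ 0.1 -0.6 -2.5]
yel (array([548.5, 125.9]), array([13.6, 66.8]), -5.58, 5791) [0.515 0.117 0.225] [0.582 0.136 0.256]
yel (array([449.1, 113.3]), array([ 2.7, 18.7]), -5.59, 86) [0.44  0.112 0.062] [0.459 0.116 0.066]
yel (array([452.4, 157. ]), array([ 2.2, 19.6]), -6.85, 41) [0.443 0.155 0.05 ] [0.462 0.159 0.064]
bar (array([476.8, 128.5]), array([11.7, 91.4]), -5.33, 4260) [0.4715 0.1275 0.2184]
bar (array([489.9, 137.7]), array([  7.8, 116. ]), -5.32, 4085) [0.4736 0.1393 0.2184]
bar (array([535.2, 118. ]), array([ 0.8, 22.3]), -6.19, 75) [0.5363 0.1178 0.2183]
bar (array([603.7, 130.4]), array([ 0.6, 13.6]), -4.15, 41) [0.6037 0.1304 0.2183]
```

View pics/w2.png

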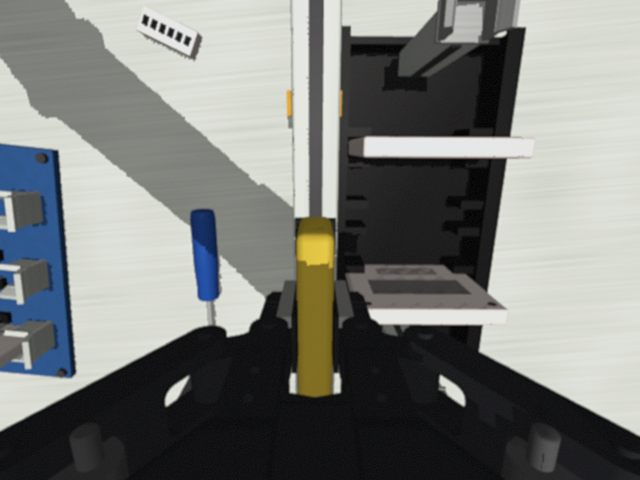

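The wrist view shows the bar lined up with the hook at (290–340,105), and both covers are still in the tray.

Call:
drive_tool --rows '[{"offset":[0.001,-0.013,0.15],"rotation":[0,0,0.001],"claw":0},{"offset":[0.001,-0.013,0.3],"rotation":[0,0,0.001],"claw":0},{"offset":[0.001,-0.013,0.45],"rotation":[0,0,0.001],"claw":0},{"offset":[0.001,-0.013,0.6],"rotation":[0,0,0.001],"claw":0},{"offset":[0.001,-0.013,0.68],"rotation":[0,0,0.001],"claw":0},{"offset":[0.001,-0.013,0.76],"rotation":[0,0,0.001],"claw":0},{"offset":[0.001,-0.013,0.84],"rotation":[0,0,0.001],"claw":0},{"offset":[0.001,-0.013,0.92],"rotation":[0,0,0.001],"claw":0},{"offset":[0.001,-0.013,0.98],"rotation":[0,0,0.001],"claw":0},{"offset":[0.001,-0.013,0.98],"rotation":[0,0,0.001],"claw":0},{"offset":[0.001,-0.013,0.98],"rotation":[0,0,0.001],"claw":0}]'

```text
clock: 8.58
tcp_pos: [0.5514, 0.1235, 0.0811]
orientation: [-0.146, -3.138, 0.0]
contact_force: [-0.7, 0.8, -1.5]
grip_width: 0.013
gripper_force: 58.7
```

```bash
python3 to.py .5512 .125 .0636 174.8
```

```text
offset [0.002  0.0099 0.1168] rot [-0.     -0.0002 -0.001 ]
8.5833 [0.5514 0.1235 0.0811] q [ 0.28  0.62 -0.8   1.9   0.58  0.87  0.65] F [-0.7  0.8 -1.5]
```

Call:
drive_tool --rows '[{"offset":[0.001,0.005,0.04],"rotation":[0,0,0],"claw":0},{"offset":[0.001,0.005,0.08],"rotation":[0,0,0],"claw":0},{"offset":[0.001,0.005,0.1],"rotation":[0,0,0],"claw":0},{"offset":[0.001,0.005,0.115],"rotation":[0,0,0],"claw":0},{"offset":[0.001,0.005,0.118],"rotation":[0,0,0],"claw":0},{"offset":[0.001,0.005,0.118],"rotation":[0,0,0],"claw":0},{"offset":[0.001,0.005,0.118],"rotation":[0,0,0],"claw":0}]'

```text
clock: 9.17
tcp_pos: [0.5515, 0.1242, 0.0637]
orientation: [0.146, 3.138, 0.0]
contact_force: [0.4, 0.5, -2.9]
grip_width: 0.0132
gripper_force: 58.9
```

```bash
python3 to.py .5512 .125 .0636 174.8
```

```text
offset [0.0024 0.0049 0.0005] rot [ 0.0001  0.0001 -0.001 ]
9.1667 [0.5515 0.1242 0.0637] q [ 0.26  0.65 -0.78  1.91  0.61  0.84  0.63] F [ 0.4  0.5 -2.9]
```

Call:
drive_tool --rows '[{"offset":[0,0,0.007],"rotation":[0,0,0],"claw":0},{"offset":[0,0,0.013],"rotation":[0,0,0],"claw":0},{"offset":[0,0,0.013],"rotation":[0,0,0],"claw":0},{"offset":[0,0,0.013],"rotation":[0,0,0],"claw":0}]'

```text
clock: 9.5
tcp_pos: [0.5516, 0.1244, 0.0635]
orientation: [0.146, 3.137, -0.002]
contact_force: [-5.5, -2.4, 14.6]
grip_width: 0.013
gripper_force: 61.5
```

Call:
drive_tool --rows '[{"offset":[0,0,-0.01],"rotation":[0,0,0],"claw":0.5},{"offset":[0,0,-0.01],"rotation":[0,0,0],"claw":0.5},{"offset":[0,0,-0.01],"rotation":[0,0,0],"claw":0.5},{"offset":[0,0,-0.01],"rotation":[0,0,0],"claw":0.5},{"offset":[0,0,-0.01],"rotation":[0,0,0],"claw":0.5},{"offset":[0,0,-0.01],"rotation":[0,0,0],"claw":0.5}]'

```text
clock: 10.0
tcp_pos: [0.5513, 0.1242, 0.063]
orientation: [-0.146, -3.138, -0.0]
contact_force: [0.7, 0.3, -1.0]
grip_width: 0.0425
gripper_force: 0.0
```

Call:
drive_tool --rows '[{"offset":[0,0,-0.15],"rotation":[0,0,0],"claw":0.5},{"offset":[0,0,-0.35],"rotation":[0,0,0],"claw":0.5},{"offset":[0,0,-0.6],"rotation":[0,0,0],"claw":0.5},{"offset":[0,0,-0.85],"rotation":[0,0,0],"claw":0.5},{"offset":[0,0,-1],"rotation":[0,0,0],"claw":1},{"offset":[0,0,-1],"rotation":[0,0,0],"claw":1},{"offset":[0,0,-1],"rotation":[0,0,0],"claw":1},{"offset":[0,0,-1],"rotation":[0,0,0],"claw":1}]'

```text
clock: 10.67
tcp_pos: [0.5509, 0.1237, 0.2123]
orientation: [-0.146, -3.137, 0.001]
contact_force: [-0.2, -0.1, -0.9]
grip_width: 0.0851
gripper_force: 0.0
```

```bash
python3 to.py .4948 .2254 .235 84.8
python3 - <<'E'
from m import *
f=grab_frame("top");P=cloud(f);hsv=cv2.cvtColor(f["frame"],cv2.COLOR_RGB2HSV);H,S,V=[hsv[...,i].astype(int) for i in range(3)];Z=P[...,2]
save("t3.png",f["frame"])
for m in big((P[...,1]>.05)&(P[...,1]<.2)&(Z>.046)&(Z<.06)&(S<90)&(V>90))[:4]:print("bar",rect(P[m]),P[m].mean(0).round(4))
for m in big((H>18)&(H<32)&(S>140)&(V>100)&(Z<.12)&(P[...,0]<.8)&(P[...,1]>0)):
  p=P[m];print("yel",rect(p),p.min(0).round(3),p.max(0).round(3))
for m in big((Z>.116)&(Z<.128)&(S<70)&(V>100)&(P[...,1]>.1))[:6]: print("white",rect(P[m]),P[m][:,2].mean().round(4))
E
```

```text
offset [ 0.4353  0.6405 -0.1516] rot [-7.000e-04 -1.000e-04  7.843e-01]
10.6667 [0.5509 0.1237 0.2123] q [ 0.37  0.47 -0.92  1.8   0.41  1.09  0.79] F [-0.2 -0.1 -0.9]
bar (array([652.6, 120.2]), array([ 8. , 88.5]), -4.47, 145) [0.6558 0.1202 0.0548]
bar (array([656.7, 107.8]), array([ 8.4, 75.3]), -5.29, 142) [0.6595 0.1075 0.0545]
yel (array([651.4, 133.9]), array([ 9.9, 19.6]), -7.11, 59) [0.642 0.128 0.049] [0.662 0.139 0.071]
white (array([420. , 233.4]), array([21.5, 18.8]), 88.2, 123) 0.1241
white (array([499.5, 271.9]), array([27.6, 12.9]), 82.13, 99) 0.122
```

Call:
drive_tool --rows '[{"offset":[0.435,0.64,-0.15],"rotation":[0,0,0.784],"claw":1},{"offset":[0.435,0.64,-0.15],"rotation":[0,0,0.784],"claw":1},{"offset":[0.435,0.64,-0.15],"rotation":[0,0,0.784],"claw":1},{"offset":[0.435,0.64,-0.15],"rotation":[0,0,0.784],"claw":1},{"offset":[0.435,0.64,-0.15],"rotation":[0,0,0.784],"claw":1},{"offset":[0.435,0.64,-0.15],"rotation":[0,0,0.784],"claw":1},{"offset":[0.435,0.64,-0.15],"rotation":[0,0,0.784],"claw":1},{"offset":[0.435,0.64,-0.15],"rotation":[0,0,0.784],"claw":1},{"offset":[0.435,0.64,-0.15],"rotation":[0,0,0.784],"claw":1},{"offset":[0.435,0.64,-0.15],"rotation":[0,0,0.784],"claw":1},{"offset":[0.435,0.64,-0.15],"rotation":[0,0,0.784],"claw":1},{"offset":[0.435,0.64,-0.15],"rotation":[0,0,0.784],"claw":1},{"offset":[0.435,0.64,-0.15],"rotation":[0,0,0.784],"claw":1},{"offset":[0.435,0.64,-0.15],"rotation":[0,0,0.784],"claw":1},{"offset":[0.435,0.64,-0.15],"rotation":[0,0,0.784],"claw":1},{"offset":[0.435,0.64,-0.15],"rotation":[0,0,0.784],"claw":1}]'

```text
clock: 12.05
tcp_pos: [0.4949, 0.2256, 0.2348]
orientation: [-2.316, -2.122, 0.002]
contact_force: [-0.0, 0.8, 0.6]
grip_width: 0.0854
gripper_force: 0.0
```

```bash
cat > cov.py <<'E'
from m import *
f=grab_frame("wrist");P=cloud(f);hsv=cv2.cvtColor(f["frame"],cv2.COLOR_RGB2HSV);S,V=hsv[...,1].astype(int),hsv[...,2].astype(int);Z=P[...,2]
for m in big((Z>.115)&(Z<.128)&(S<70)&(V>90)&(P[...,0]>.3))[:6]: print("white",rect(P[m]),P[m][:,2].mean().round(4))
E
python3 cov.py; python3 to.py .4948 .2254 .089 84.8;python3 - <<'E'
from m import *
f=grab_frame("top");P=cloud(f);hsv=cv2.cvtColor(f["frame"],cv2.COLOR_RGB2HSV);H,S,V=[hsv[...,i].astype(int) for i in range(3)];Z=P[...,2]
for m in big((P[...,1]>.05)&(P[...,1]<.2)&(Z>.046)&(Z<.06)&(S<90)&(V>90))[:4]:print("bar",rect(P[m]),P[m].mean(0).round(4))
for m in big((H>18)&(H<32)&(S>140)&(V>100)&(Z<.12)&(P[...,0]<.8)&(P[...,1]>0)):
  p=P[m];print("yel",rect(p),p.min(0).round(3),p.max(0).round(3))
E
```

```text
white (array([623.6, 213.4]), array([119.8,  15.1]), 84.73, 3185) 0.1211
white (array([494.6, 225.2]), array([119.,  14.]), 84.78, 2700) 0.1215
white (array([699.9, 205.5]), array([34. , 24.9]), 83.65, 963) 0.1238
white (array([418.3, 231.4]), array([24.2, 23.2]), 84.74, 841) 0.1236
white (array([415.3, 249.5]), array([ 1. , 15.9]), -5.68, 43) 0.1232
white (array([706.4, 222. ]), array([ 0.8, 15.7]), -8.17, 24) 0.1234
offset [-1.500e-03 -2.000e-04  9.735e-01] rot [-0.0005  0.0002  0.0013]
12.1 [0.495  0.2257 0.235 ] q [-0.02  0.33 -0.64  1.83  0.22  1.06 -0.83] F [-0.6  1.1  0.4]
bar (array([641.5, 109.1]), array([  8.4, 106.7]), -4.96, 216) [0.6412 0.1091 0.0542]
bar (array([645.9, 121.5]), array([  8.2, 102.5]), -4.85, 186) [0.6453 0.1211 0.0544]
bar (array([460.7, 126.3]), array([  7.4, 105.6]), -5.73, 154) [0.4537 0.1272 0.0542]
bar (array([437.7, 140.5]), array([ 7.2, 54.9]), -6.94, 83) [0.432  0.1418 0.0541]
yel (array([561.8, 122.8]), array([13. , 50.2]), -4.4, 176) [0.536 0.115 0.085] [0.587 0.129 0.095]
yel (array([648.2,  97.2]), array([18.1,  8.4]), 1.1, 34) [0.639 0.093 0.052] [0.657 0.102 0.069]
yel (array([652. , 136.3]), array([ 4.3, 18.1]), -4.78, 22) [0.643 0.134 0.061] [0.661 0.139 0.068]
```

Call:
drive_tool --rows '[{"offset":[-0.001,0,0.2],"rotation":[0,0,0],"claw":1},{"offset":[-0.001,0,0.4],"rotation":[0,0,0],"claw":1},{"offset":[-0.001,0,0.6],"rotation":[0,0,0],"claw":1},{"offset":[-0.001,0,0.78],"rotation":[0,0,0],"claw":1},{"offset":[-0.001,0,0.92],"rotation":[0,0,0],"claw":1},{"offset":[-0.001,0,0.973],"rotation":[0,0,0],"claw":1},{"offset":[-0.001,0,0.973],"rotation":[0,0,0],"claw":1},{"offset":[-0.001,0,0.973],"rotation":[0,0,0],"claw":1},{"offset":[-0.001,0,0.973],"rotation":[0,0,0],"claw":1}]'

```text
clock: 12.9
tcp_pos: [0.4963, 0.2263, 0.0911]
orientation: [2.319, 2.119, 0.004]
contact_force: [0.1, -0.0, 0.5]
grip_width: 0.0854
gripper_force: 0.0
```

Call:
drive_tool --rows '[{"offset":[0,0,0],"rotation":[0,0,0],"claw":0},{"offset":[0,0,0],"rotation":[0,0,0],"claw":0},{"offset":[0,0,0],"rotation":[0,0,0],"claw":0},{"offset":[0,0,0],"rotation":[0,0,0],"claw":0},{"offset":[0,0,0],"rotation":[0,0,0],"claw":0},{"offset":[0,0,0],"rotation":[0,0,0],"claw":0},{"offset":[0,0,0],"rotation":[0,0,0],"claw":0},{"offset":[0,0,0],"rotation":[0,0,0],"claw":0},{"offset":[0,0,0],"rotation":[0,0,0],"claw":0},{"offset":[0,0,0],"rotation":[0,0,0],"claw":0}]' --force 70

```text
clock: 13.73
tcp_pos: [0.4952, 0.2258, 0.0899]
orientation: [2.319, 2.119, 0.0]
contact_force: [-2.0, 0.0, 5.3]
grip_width: 0.0132
gripper_force: 69.1
```

Call:
drive_tool --rows '[{"offset":[0,0,-0.1],"rotation":[0,0,0],"claw":0},{"offset":[0,0,-0.2],"rotation":[0,0,0],"claw":0},{"offset":[0,0,-0.3],"rotation":[0,0,0],"claw":0},{"offset":[0,0,-0.4],"rotation":[0,0,0],"claw":0},{"offset":[0,0,-0.5],"rotation":[0,0,0],"claw":0},{"offset":[0,0,-0.6],"rotation":[0,0,0],"claw":0},{"offset":[0,0,-0.7],"rotation":[0,0,0],"claw":0},{"offset":[0,0,-0.8],"rotation":[0,0,0],"claw":0},{"offset":[0,0,-0.9],"rotation":[0,0,0],"claw":0},{"offset":[0,0,-0.97],"rotation":[0,0,0],"claw":0},{"offset":[0,0,-0.97],"rotation":[0,0,0],"claw":0},{"offset":[0,0,-0.97],"rotation":[0,0,0],"claw":0}]'

```text
clock: 14.73
tcp_pos: [0.4954, 0.2255, 0.235]
orientation: [2.319, 2.119, 0.001]
contact_force: [1.2, -0.5, -1.9]
grip_width: 0.0128
gripper_force: 68.2
```

```bash
python3 to.py .5806 -.2432 .24 78.3
```

```text
offset [-3.0609  0.8474 -0.0328] rot [ 0.0002 -0.      0.057 ]
14.7333 [0.4954 0.2255 0.235 ] q [-0.01  0.33 -0.64  1.83  0.22  1.06 -0.83] F [ 1.2 -0.5 -1.9]
```

Call:
drive_tool --rows '[{"offset":[-0.1,0.03,-0.03],"rotation":[0,0,0],"claw":0},{"offset":[-0.25,0.07,-0.03],"rotation":[0,0,0],"claw":0},{"offset":[-0.4,0.11,-0.03],"rotation":[0,0,0],"claw":0},{"offset":[-0.55,0.16,-0.03],"rotation":[0,0,0],"claw":0},{"offset":[-0.7,0.2,-0.03],"rotation":[0,0,0],"claw":0},{"offset":[-0.85,0.24,-0.03],"rotation":[0,0,0],"claw":0},{"offset":[-1,0.28,-0.03],"rotation":[0,0,0],"claw":0}]'

```text
clock: 15.32
tcp_pos: [0.5229, 0.071, 0.2382]
orientation: [-2.318, -2.119, 0.003]
contact_force: [-0.5, -0.3, -1.6]
grip_width: 0.013
gripper_force: 68.2
```

Call:
drive_tool --rows '[{"offset":[-0.15,0.04,0],"rotation":[0,0,0],"claw":0},{"offset":[-0.3,0.08,0],"rotation":[0,0,0],"claw":0},{"offset":[-0.45,0.12,0],"rotation":[0,0,0],"claw":0},{"offset":[-0.6,0.17,0],"rotation":[0,0,0],"claw":0},{"offset":[-0.75,0.21,0],"rotation":[0,0,0],"claw":0},{"offset":[-0.9,0.25,0],"rotation":[0,0,0],"claw":0},{"offset":[-1,0.28,0],"rotation":[0,0,0],"claw":0}]'

```text
clock: 15.9
tcp_pos: [0.5512, -0.0836, 0.238]
orientation: [-2.321, -2.116, 0.004]
contact_force: [0.9, -0.4, -2.2]
grip_width: 0.0133
gripper_force: 68.2
```

Call:
drive_tool --rows '[{"offset":[-0.15,0.04,0],"rotation":[0,0,0.03],"claw":0},{"offset":[-0.3,0.08,0],"rotation":[0,0,0.057],"claw":0},{"offset":[-0.45,0.12,0],"rotation":[0,0,0.057],"claw":0},{"offset":[-0.6,0.17,0],"rotation":[0,0,0.057],"claw":0},{"offset":[-0.75,0.21,0],"rotation":[0,0,0.057],"claw":0},{"offset":[-0.9,0.25,0],"rotation":[0,0,0.057],"claw":0},{"offset":[-1,0.28,0],"rotation":[0,0,0.057],"claw":0},{"offset":[-1,0.28,0],"rotation":[0,0,0.057],"claw":0},{"offset":[-1,0.28,0],"rotation":[0,0,0.057],"claw":0}]'

```text
clock: 16.65
tcp_pos: [0.58, -0.2349, 0.2389]
orientation: [-2.439, -1.979, 0.001]
contact_force: [1.4, 0.4, -1.6]
grip_width: 0.0132
gripper_force: 68.4
```

```bash
python3 to.py .5806 -.2432 .24 78.3
python3 - <<'E'
from m import *
for n in("top","wrist"):
  f=grab_frame(n);save(n+"5.png",f["frame"]);P=cloud(f);hsv=cv2.cvtColor(f["frame"],cv2.COLOR_RGB2HSV);H,S,V=[hsv[...,i].astype(int) for i in range(3)];Z=P[...,2]
  print(n)
  R=(P[...,1]<-.12)&(P[...,1]>-.36)&(P[...,0]>.4)&(P[...,0]<.75)
  for m in big(R&(S<90)&(V>60)&(Z>.034)&(Z<.062))[:10]: print("guide/stop",rect(P[m]),P[m][:,2].mean().round(4))
  for m in big(R&(S<90)&(V>60)&(Z>.066)&(Z<.082))[:8]: print("spring",rect(P[m]),P[m][:,2].mean().round(4))
  for m in big(R&(S<70)&(V>90)&(Z>.113)&(Z<.128))[:3]: print("white",rect(P[m]),P[m][:,2].mean().round(4))
E
```

```text
offset [-0.053   0.0154 -0.0074] rot [-0.0006 -0.0002 -0.0016]
16.65 [ 0.58   -0.2349  0.2389] q [ 0.59  0.42 -0.41  1.65  0.18  1.11 -0.08] F [ 1.4  0.4 -1.6]
top
guide/stop (array([ 519.3, -170.2]), array([32.7, 37.7]), -12.98, 208) 0.0457
guide/stop (array([ 592.8, -185. ]), array([32.6, 37.1]), -13.93, 203) 0.0458
guide/stop (array([ 667.5, -193.5]), array([19.4, 37.2]), -9.91, 138) 0.0478
guide/stop (array([ 656.2, -216.4]), array([40.4, 10.8]), 62.19, 62) 0.0484
guide/stop (array([ 484.4, -271. ]), array([10.6,  8.9]), 77.03, 27) 0.0408
guide/stop (array([ 512.2, -274.6]), array([9.2, 6.4]), 5.38, 20) 0.0397
spring (array([ 521.2, -230. ]), array([39.1,  5.2]), 83.57, 38) 0.0755
spring (array([ 493.7, -225.6]), array([39. ,  2.3]), 78.96, 30) 0.0764
spring (array([ 659.3, -205.8]), array([18.8,  6.8]), 51.91, 24) 0.0731
spring (array([ 568.6, -235. ]), array([28.2,  2.7]), 78.74, 22) 0.0762
white (array([ 661.9, -218. ]), array([36.6, 14.3]), 76.91, 155) 0.1203
wrist
guide/stop (array([ 494.9, -286.2]), array([33.9, 37.4]), -11.22, 899) 0.0446
guide/stop (array([ 518. , -171.5]
[... 236 characters left out ...]
rray([16.7, 36.9]), -13.29, 434) 0.0502
guide/stop (array([ 651.6, -233.7]), array([72.2, 11.1]), 69.37, 275) 0.048
guide/stop (array([ 504.1, -209.5]), array([4.6, 5.1]), -79.74, 43) 0.0526
guide/stop (array([ 516.2, -212.3]), array([6.2, 4.1]), 75.56, 19) 0.0508
spring (array([ 636.1, -254.9]), array([40.1,  5.6]), 77.08, 176) 0.0741
spring (array([ 493.1, -225.7]), array([39.9,  5.4]), 73.68, 164) 0.0748
spring (array([ 519. , -231.1]), array([39.9,  5.3]), 79.31, 158) 0.0747
spring (array([ 659., -206.]), array([20.2,  8.6]), 45.77, 88) 0.0739
spring (array([ 636.2, -308.4]), array([13.8,  0.7]), 78.06, 49) 0.0738
white (array([ 653.2, -259.3]), array([119.2,  14.6]), 78.69, 2481) 0.1196
```

View pics/wrist5.png

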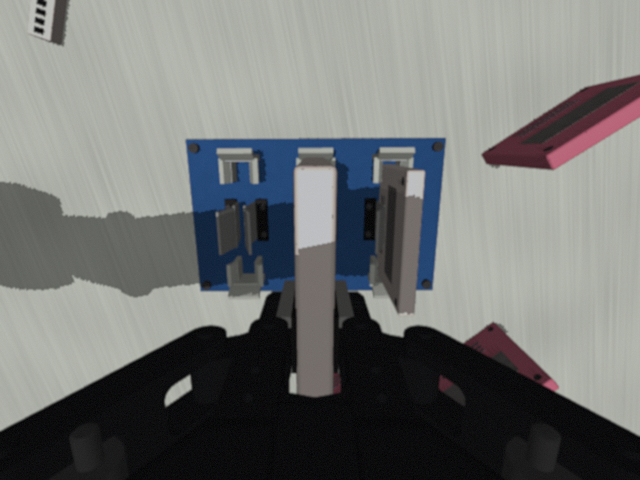

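The wrist view shows the held cover at (315,270) over the middle slot, slot0 free at (240,225), and cover_c at (408,240). Aligning, then descending.

Call:
drive_tool --rows '[{"offset":[-0.055,0.018,0],"rotation":[0,0,-0.002],"claw":0},{"offset":[-0.055,0.018,0.1],"rotation":[0,0,-0.002],"claw":0},{"offset":[-0.055,0.018,0.2],"rotation":[0,0,-0.002],"claw":0},{"offset":[-0.055,0.018,0.3],"rotation":[0,0,-0.002],"claw":0},{"offset":[-0.055,0.018,0.4],"rotation":[0,0,-0.002],"claw":0},{"offset":[-0.055,0.018,0.48],"rotation":[0,0,-0.002],"claw":0},{"offset":[-0.055,0.018,0.48],"rotation":[0,0,-0.002],"claw":0},{"offset":[-0.055,0.018,0.48],"rotation":[0,0,-0.002],"claw":0},{"offset":[-0.055,0.018,0.48],"rotation":[0,0,-0.002],"claw":0}]' --force 90

```text
clock: 17.5
tcp_pos: [0.582, -0.2424, 0.1686]
orientation: [2.431, 1.988, 0.001]
contact_force: [0.3, 0.5, -1.3]
grip_width: 0.0129
gripper_force: 90.9
```

```bash
python3 to.py .5802 -.2436 .0878 78.3
```

```text
offset [-0.0099 -0.0108  0.5387] rot [0.0007 0.     0.0023]
17.5 [ 0.582  -0.2424  0.1686] q [ 0.59  0.5  -0.4   1.71  0.22  0.98 -0.09] F [ 0.3  0.5 -1.3]
```

Call:
drive_tool --rows '[{"offset":[-0.01,-0.009,0],"rotation":[0,0,0.001],"claw":0},{"offset":[-0.01,-0.009,0.05],"rotation":[0,0,0.001],"claw":0},{"offset":[-0.01,-0.009,0.1],"rotation":[0,0,0.001],"claw":0},{"offset":[-0.01,-0.009,0.15],"rotation":[0,0,0.001],"claw":0},{"offset":[-0.01,-0.009,0.2],"rotation":[0,0,0.001],"claw":0},{"offset":[-0.01,-0.009,0.2],"rotation":[0,0,0.001],"claw":0},{"offset":[-0.01,-0.009,0.2],"rotation":[0,0,0.001],"claw":0}]'

```text
clock: 18.08
tcp_pos: [0.5795, -0.2435, 0.137]
orientation: [-2.433, -1.986, 0.001]
contact_force: [-0.4, -0.5, -1.4]
grip_width: 0.0126
gripper_force: 90.7
```

```bash
python3 to.py .5802 -.2436 .0878 78.3
```

```text
offset [0.0004 0.0051 0.3277] rot [-0.0005 -0.0001  0.0012]
18.0833 [ 0.5795 -0.2435  0.137 ] q [ 0.58  0.53 -0.39  1.73  0.24  0.93 -0.1 ] F [-0.4 -0.5 -1.4]
```

Call:
drive_tool --rows '[{"offset":[0,0.003,0.04],"rotation":[0,0,0],"claw":0},{"offset":[0,0.003,0.08],"rotation":[0,0,0],"claw":0},{"offset":[0,0.003,0.12],"rotation":[0,0,0],"claw":0},{"offset":[0,0.003,0.16],"rotation":[0,0,0],"claw":0},{"offset":[0,0.003,0.2],"rotation":[0,0,0],"claw":0},{"offset":[0,0.003,0.24],"rotation":[0,0,0],"claw":0},{"offset":[0,0.003,0.27],"rotation":[0,0,0],"claw":0},{"offset":[0,0.003,0.3],"rotation":[0,0,0],"claw":0},{"offset":[0,0.003,0.3],"rotation":[0,0,0],"claw":0}]'

```text
clock: 18.83
tcp_pos: [0.5795, -0.2435, 0.0913]
orientation: [-2.433, -1.985, 0.001]
contact_force: [-0.2, -0.2, -3.8]
grip_width: 0.0129
gripper_force: 90.4
```

```bash
python3 to.py .5802 -.2436 .0878 78.3
```

```text
offset [0.0005 0.0049 0.0235] rot [-0.0008 -0.0002  0.0012]
18.8333 [ 0.5795 -0.2435  0.0913] q [ 0.57  0.59 -0.37  1.76  0.27  0.85 -0.13] F [-0.2 -0.2 -3.8]
```

Call:
drive_tool --rows '[{"offset":[0,0,0.01],"rotation":[0,0,0],"claw":0},{"offset":[0,0,0.02],"rotation":[0,0,0],"claw":0},{"offset":[0,0,0.027],"rotation":[0,0,0],"claw":0},{"offset":[0,0,0.032],"rotation":[0,0,0],"claw":0},{"offset":[0,0,0.032],"rotation":[0,0,0],"claw":0}]'

```text
clock: 19.25
tcp_pos: [0.5802, -0.2437, 0.088]
orientation: [2.434, 1.986, 0.0]
contact_force: [-0.9, 1.0, 2.4]
grip_width: 0.0129
gripper_force: 91.4
```

Call:
drive_tool --rows '[{"offset":[0,0,0.007],"rotation":[0,0,0],"claw":0},{"offset":[0,0,0.012],"rotation":[0,0,0],"claw":0},{"offset":[0,0,0.012],"rotation":[0,0,0],"claw":0}]'

```text
clock: 19.5
tcp_pos: [0.5805, -0.2438, 0.088]
orientation: [2.434, 1.985, -0.0]
contact_force: [-4.9, 1.7, 14.9]
grip_width: 0.0125
gripper_force: 93.3
```

Call:
drive_tool --rows '[{"offset":[0,0,-0.008],"rotation":[0,0,0],"claw":0.5},{"offset":[0,0,-0.008],"rotation":[0,0,0],"claw":0.5},{"offset":[0,0,-0.008],"rotation":[0,0,0],"claw":0.5},{"offset":[0,0,-0.008],"rotation":[0,0,0],"claw":0.5},{"offset":[0,0,-0.008],"rotation":[0,0,0],"claw":0.5},{"offset":[0,0,-0.008],"rotation":[0,0,0],"claw":0.5},{"offset":[0,0,-0.008],"rotation":[0,0,0],"claw":0.5}]'

```text
clock: 20.08
tcp_pos: [0.5801, -0.2437, 0.0871]
orientation: [-2.434, -1.986, 0.0]
contact_force: [-0.2, 0.3, 0.4]
grip_width: 0.0429
gripper_force: 0.0
```

Call:
drive_tool --rows '[{"offset":[0,0,-0.15],"rotation":[0,0,0],"claw":0.5},{"offset":[0,0,-0.35],"rotation":[0,0,0],"claw":0.5},{"offset":[0,0,-0.6],"rotation":[0,0,0],"claw":0.5},{"offset":[0,0,-0.85],"rotation":[0,0,0],"claw":1},{"offset":[0,0,-1],"rotation":[0,0,0],"claw":1},{"offset":[0,0,-1],"rotation":[0,0,0],"claw":1},{"offset":[0,0,-1],"rotation":[0,0,0],"claw":1}]'

```text
clock: 20.67
tcp_pos: [0.5809, -0.244, 0.2389]
orientation: [2.432, 1.984, 0.002]
contact_force: [0.4, -0.9, -0.6]
grip_width: 0.0853
gripper_force: 0.0
```

```bash
python3 cov.py; python3 to.py .6239 .2136 .24 84.8
```

```text
white (array([ 580.5, -244.6]), array([119.6,  13.5]), 78.7, 2500) 0.1197
white (array([ 653.2, -259.5]), array([119.4,  14.2]), 78.69, 2494) 0.1197
offset [ 3.0461 -0.3244 -0.0201] rot [-0.      0.0001 -0.0557]
20.7167 [ 0.5798 -0.2438  0.2371] q [ 0.6   0.43 -0.41  1.64  0.19  1.11 -0.06] F [-0.3  0.   0.8]
```

Call:
drive_tool --rows '[{"offset":[1,-0.11,-0.02],"rotation":[0,0,-0.056],"claw":1},{"offset":[1,-0.11,-0.02],"rotation":[0,0,-0.056],"claw":1},{"offset":[1,-0.11,-0.02],"rotation":[0,0,-0.056],"claw":1},{"offset":[1,-0.11,-0.02],"rotation":[0,0,-0.056],"claw":1},{"offset":[1,-0.11,-0.02],"rotation":[0,0,-0.056],"claw":1},{"offset":[1,-0.11,-0.02],"rotation":[0,0,-0.056],"claw":1}]'

```text
clock: 21.22
tcp_pos: [0.5932, -0.0911, 0.2385]
orientation: [-2.313, -2.123, 0.003]
contact_force: [-0.6, -0.8, 0.7]
grip_width: 0.0854
gripper_force: 0.0
```

Call:
drive_tool --rows '[{"offset":[1,0,0],"rotation":[0,0,0],"claw":1},{"offset":[1,0,0],"rotation":[0,0,0],"claw":1},{"offset":[1,0,0],"rotation":[0,0,0],"claw":1},{"offset":[1,0,0],"rotation":[0,0,0],"claw":1},{"offset":[1,0,0],"rotation":[0,0,0],"claw":1},{"offset":[1,0,0],"rotation":[0,0,0],"claw":1}]'

```text
clock: 21.72
tcp_pos: [0.6071, 0.056, 0.2389]
orientation: [-2.317, -2.12, 0.003]
contact_force: [0.1, -0.7, -0.2]
grip_width: 0.0853
gripper_force: 0.0
```

```bash
python3 to.py .6239 .2136 .24 84.8
```

```text
offset [ 1.0564  0.0191 -0.0082] rot [-0.0011  0.0003  0.0012]
21.7167 [0.6071 0.056  0.2389] q [ 0.2   0.41 -0.53  1.68  0.23  1.11 -0.48] F [ 0.1 -0.7 -0.2]
```

Call:
drive_tool --rows '[{"offset":[1,0.019,0],"rotation":[0,0,0.001],"claw":1},{"offset":[1,0.019,0],"rotation":[0,0,0.001],"claw":1},{"offset":[1,0.019,0],"rotation":[0,0,0.001],"claw":1},{"offset":[1,0.019,0],"rotation":[0,0,0.001],"claw":1},{"offset":[1,0.019,0],"rotation":[0,0,0.001],"claw":1},{"offset":[1,0.019,0],"rotation":[0,0,0.001],"claw":1},{"offset":[1,0.019,0],"rotation":[0,0,0.001],"claw":1},{"offset":[1,0.019,0],"rotation":[0,0,0.001],"claw":1}]'

```text
clock: 22.38
tcp_pos: [0.6247, 0.2011, 0.2396]
orientation: [2.325, 2.111, -0.003]
contact_force: [-0.1, 0.4, -1.0]
grip_width: 0.0853
gripper_force: 0.0
```

```bash
python3 cov.py; python3 to.py .6239 .2136 .0895 84.8
```

```text
white (array([624.2, 213.2]), array([118.9,  14.1]), 84.26, 2718) 0.1215
white (array([418.1, 231.6]), array([26.7, 24.8]), 84.51, 905) 0.1235
white (array([700.2, 207.9]), array([29.7, 23.5]), 84.3, 900) 0.1237
white (array([420.2, 248.9]), array([ 0.9, 21.1]), -4.96, 37) 0.123
white (array([427.4, 215.6]), array([1.4, 2.5]), -23.96, 18) 0.1241
offset [ 0.0814 -0.0121  1.0022] rot [-0.0001  0.0009 -0.0028]
22.4333 [0.6246 0.2015 0.2399] q [-0.03  0.5  -0.54  1.56  0.27  1.16 -0.72] F [-0.2  0.4  0.1]
```

Call:
drive_tool --rows '[{"offset":[0.08,-0.01,0.1],"rotation":[0,0,-0.002],"claw":1},{"offset":[0.08,-0.01,0.3],"rotation":[0,0,-0.002],"claw":1},{"offset":[0.08,-0.01,0.5],"rotation":[0,0,-0.002],"claw":1},{"offset":[0.08,-0.01,0.7],"rotation":[0,0,-0.002],"claw":1},{"offset":[0.08,-0.01,0.85],"rotation":[0,0,-0.002],"claw":1},{"offset":[0.08,-0.01,0.95],"rotation":[0,0,-0.002],"claw":1},{"offset":[0.08,-0.01,1],"rotation":[0,0,-0.002],"claw":1},{"offset":[0.08,-0.01,1],"rotation":[0,0,-0.002],"claw":1},{"offset":[0.08,-0.01,1],"rotation":[0,0,-0.002],"claw":1}]'

```text
clock: 23.18
tcp_pos: [0.6239, 0.2174, 0.0909]
orientation: [2.317, 2.121, 0.001]
contact_force: [0.3, 0.2, 0.1]
grip_width: 0.0854
gripper_force: 0.0
```

Call:
drive_tool --rows '[{"offset":[0,0,0],"rotation":[0,0,0],"claw":0},{"offset":[0,0,0],"rotation":[0,0,0],"claw":0},{"offset":[0,0,0],"rotation":[0,0,0],"claw":0},{"offset":[0,0,0],"rotation":[0,0,0],"claw":0},{"offset":[0,0,0],"rotation":[0,0,0],"claw":0},{"offset":[0,0,0],"rotation":[0,0,0],"claw":0},{"offset":[0,0,0],"rotation":[0,0,0],"claw":0},{"offset":[0,0,0],"rotation":[0,0,0],"claw":0},{"offset":[0,0,0],"rotation":[0,0,0],"claw":0},{"offset":[0,0,0],"rotation":[0,0,0],"claw":0}]' --force 80

```text
clock: 24.02
tcp_pos: [0.6238, 0.2173, 0.0907]
orientation: [2.317, 2.121, 0.001]
contact_force: [0.3, -0.4, 3.6]
grip_width: 0.0132
gripper_force: 78.5
```

Call:
drive_tool --rows '[{"offset":[0,0,-0.1],"rotation":[0,0,0],"claw":0},{"offset":[0,0,-0.2],"rotation":[0,0,0],"claw":0},{"offset":[0,0,-0.3],"rotation":[0,0,0],"claw":0},{"offset":[0,0,-0.4],"rotation":[0,0,0],"claw":0},{"offset":[0,0,-0.5],"rotation":[0,0,0],"claw":0},{"offset":[0,0,-0.6],"rotation":[0,0,0],"claw":0},{"offset":[0,0,-0.7],"rotation":[0,0,0],"claw":0},{"offset":[0,0,-0.8],"rotation":[0,0,0],"claw":0},{"offset":[0,0,-0.9],"rotation":[0,0,0],"claw":0},{"offset":[0,0,-1],"rotation":[0,0,0],"claw":0},{"offset":[0,0,-1],"rotation":[0,0,0],"claw":0},{"offset":[0,0,-1],"rotation":[0,0,0],"claw":0}]'

```text
clock: 25.02
tcp_pos: [0.6237, 0.2174, 0.2418]
orientation: [2.316, 2.121, 0.003]
contact_force: [0.2, -0.2, -1.5]
grip_width: 0.0133
gripper_force: 78.2
```

```bash
python3 to.py .5068 -.2284 .24 78.5
```

```text
offset [-3.0293 -0.5154  0.0082] rot [ 0.001  -0.0005  0.0564]
25.0167 [0.6237 0.2174 0.2418] q [-0.05  0.5  -0.55  1.55  0.28  1.16 -0.74] F [ 0.2 -0.2 -1.5]
```

Call:
drive_tool --rows '[{"offset":[-0.1,-0.02,0],"rotation":[0,0,0],"claw":0},{"offset":[-0.25,-0.04,0],"rotation":[0,0,0],"claw":0},{"offset":[-0.4,-0.07,0],"rotation":[0,0,0],"claw":0},{"offset":[-0.55,-0.09,0],"rotation":[0,0,0],"claw":0},{"offset":[-0.7,-0.12,0],"rotation":[0,0,0],"claw":0},{"offset":[-0.85,-0.15,0],"rotation":[0,0,0],"claw":0},{"offset":[-1,-0.17,0],"rotation":[0,0,0],"claw":0}]'

```text
clock: 25.6
tcp_pos: [0.583, 0.0677, 0.239]
orientation: [-2.317, -2.12, 0.004]
contact_force: [0.7, -0.3, -0.3]
grip_width: 0.0129
gripper_force: 78.2
```

Call:
drive_tool --rows '[{"offset":[-0.15,-0.03,0],"rotation":[0,0,0],"claw":0},{"offset":[-0.3,-0.05,0],"rotation":[0,0,0],"claw":0},{"offset":[-0.45,-0.08,0],"rotation":[0,0,0],"claw":0},{"offset":[-0.6,-0.1,0],"rotation":[0,0,0],"claw":0},{"offset":[-0.75,-0.13,0],"rotation":[0,0,0],"claw":0},{"offset":[-0.9,-0.15,0],"rotation":[0,0,0],"claw":0},{"offset":[-1,-0.17,0],"rotation":[0,0,0],"claw":0},{"offset":[-1,-0.17,0],"rotation":[0,0,0],"claw":0}]'

```text
clock: 26.27
tcp_pos: [0.5437, -0.0827, 0.2389]
orientation: [-2.324, -2.113, 0.007]
contact_force: [-0.4, 0.0, -1.6]
grip_width: 0.0129
gripper_force: 78.2
```

```bash
python3 to.py .5076 -.2244 .24 78.5
```

```text
offset [-0.963  -0.1505 -0.0045] rot [-0.0016  0.0014  0.053 ]
26.2667 [ 0.5437 -0.0827  0.2389] q [ 0.44  0.31 -0.5   1.82  0.17  1.06 -0.21] F [-0.4  0.  -1.6]
```

Call:
drive_tool --rows '[{"offset":[-0.15,-0.03,0],"rotation":[0,0,0.03],"claw":0},{"offset":[-0.3,-0.05,0],"rotation":[0,0,0.053],"claw":0},{"offset":[-0.45,-0.08,0],"rotation":[0,0,0.053],"claw":0},{"offset":[-0.6,-0.1,0],"rotation":[0,0,0.053],"claw":0},{"offset":[-0.75,-0.13,0],"rotation":[0,0,0.053],"claw":0},{"offset":[-0.9,-0.15,0],"rotation":[0,0,0.053],"claw":0},{"offset":[-0.963,-0.15,0],"rotation":[0,0,0.053],"claw":0},{"offset":[-0.963,-0.15,0],"rotation":[0,0,0.053],"claw":0},{"offset":[-0.963,-0.15,0],"rotation":[0,0,0.053],"claw":0},{"offset":[-0.963,-0.15,0],"rotation":[0,0,0.053],"claw":0}]' --force 90

```text
clock: 27.1
tcp_pos: [0.5116, -0.217, 0.2401]
orientation: [-2.423, -1.998, -0.001]
contact_force: [-0.4, 0.1, -1.6]
grip_width: 0.0125
gripper_force: 88.8
```

```bash
python3 to.py .5076 -.2244 .168 78.5; sed 's/Z>.115)&(Z<.128/Z>.25)\&(Z<.29/' cov.py > cov2.py; python3 cov2.py;python3 - <<'E'
from m import *
f=grab_frame("top");P=cloud(f);hsv=cv2.cvtColor(f["frame"],cv2.COLOR_RGB2HSV);S,V=hsv[...,1].astype(int),hsv[...,2].astype(int);Z=P[...,2]
# held-cover lower face region: points on its faces
m=(Z>.16)&(Z<.24)&(S<70)&(V>60)&(P[...,0]>.45)&(P[...,0]<.56)&(P[...,1]<-.13)&(P[...,1]>-.33)
p=P[m];print(len(p),p.min(0) if len(p) else 0,p.max(0) if len(p) else 0)
E
```

```text
offset [-0.0539 -0.0165  0.4805] rot [-0.0002 -0.0006  0.0045]
27.1 [ 0.5116 -0.217   0.2401] q [ 0.63  0.3  -0.42  1.81  0.14  1.06 -0.03] F [-0.4  0.1 -1.6]
white (array([ 515.8, -202.5]), array([82.8, 16.5]), 77.9, 8327) 0.2709
114 [ 0.50717767 -0.2141973   0.16332997] [ 0.52649883 -0.1602473   0.23998048]
```

Call:
drive_tool --rows '[{"offset":[-0.054,-0.016,0],"rotation":[0,0,0.004],"claw":0},{"offset":[-0.054,-0.016,0.1],"rotation":[0,0,0.004],"claw":0},{"offset":[-0.054,-0.016,0.2],"rotation":[0,0,0.004],"claw":0},{"offset":[-0.054,-0.016,0.3],"rotation":[0,0,0.004],"claw":0},{"offset":[-0.054,-0.016,0.4],"rotation":[0,0,0.004],"claw":0},{"offset":[-0.054,-0.016,0.48],"rotation":[0,0,0.004],"claw":0},{"offset":[-0.054,-0.016,0.48],"rotation":[0,0,0.004],"claw":0},{"offset":[-0.054,-0.016,0.48],"rotation":[0,0,0.004],"claw":0},{"offset":[-0.054,-0.016,0.48],"rotation":[0,0,0.004],"claw":0}]'

```text
clock: 27.95
tcp_pos: [0.5078, -0.2267, 0.1691]
orientation: [2.433, 1.986, 0.001]
contact_force: [0.9, -1.3, -1.1]
grip_width: 0.0132
gripper_force: 89.0
```

```bash
python3 to.py .5076 -.2244 .0887 78.5
```

```text
offset [ 0.015  -0.0052  0.5358] rot [ 0.0006  0.0001 -0.0006]
27.95 [ 0.5078 -0.2267  0.1691] q [ 0.63  0.38 -0.4   1.88  0.18  0.91 -0.06] F [ 0.9 -1.3 -1.1]
```

Call:
drive_tool --rows '[{"offset":[0.012,-0.003,0],"rotation":[0,0,0],"claw":0},{"offset":[0.012,-0.003,0.05],"rotation":[0,0,0],"claw":0},{"offset":[0.012,-0.003,0.1],"rotation":[0,0,0],"claw":0},{"offset":[0.012,-0.003,0.15],"rotation":[0,0,0],"claw":0},{"offset":[0.012,-0.003,0.2],"rotation":[0,0,0],"claw":0},{"offset":[0.012,-0.003,0.2],"rotation":[0,0,0],"claw":0},{"offset":[0.012,-0.003,0.2],"rotation":[0,0,0],"claw":0}]'

```text
clock: 28.53
tcp_pos: [0.5068, -0.2246, 0.1375]
orientation: [-2.433, -1.985, 0.001]
contact_force: [-0.1, -0.7, -1.4]
grip_width: 0.0128
gripper_force: 88.9
```

```bash
python3 to.py .5076 -.2244 .0887 78.5
```

```text
offset [0.0024 0.0056 0.3255] rot [-0.0007 -0.0002 -0.0006]
28.5333 [ 0.5068 -0.2246  0.1375] q [ 0.61  0.42 -0.39  1.91  0.21  0.85 -0.08] F [-0.1 -0.7 -1.4]
```

Call:
drive_tool --rows '[{"offset":[0.001,0.003,0.04],"rotation":[0,0,0],"claw":0},{"offset":[0.001,0.003,0.08],"rotation":[0,0,0],"claw":0},{"offset":[0.001,0.003,0.12],"rotation":[0,0,0],"claw":0},{"offset":[0.001,0.003,0.16],"rotation":[0,0,0],"claw":0},{"offset":[0.001,0.003,0.2],"rotation":[0,0,0],"claw":0},{"offset":[0.001,0.003,0.24],"rotation":[0,0,0],"claw":0},{"offset":[0.001,0.003,0.27],"rotation":[0,0,0],"claw":0},{"offset":[0.001,0.003,0.3],"rotation":[0,0,0],"claw":0},{"offset":[0.001,0.003,0.32],"rotation":[0,0,0],"claw":0},{"offset":[0.001,0.003,0.32],"rotation":[0,0,0],"claw":0}]'

```text
clock: 29.37
tcp_pos: [0.5071, -0.2245, 0.0893]
orientation: [-2.433, -1.985, 0.001]
contact_force: [-1.0, -0.4, -5.0]
grip_width: 0.0125
gripper_force: 88.6
```

Call:
drive_tool --rows '[{"offset":[0,0,0.007],"rotation":[0,0,0],"claw":0},{"offset":[0,0,0.012],"rotation":[0,0,0],"claw":0},{"offset":[0,0,0.012],"rotation":[0,0,0],"claw":0}]'

```text
clock: 29.62
tcp_pos: [0.5077, -0.2247, 0.0887]
orientation: [2.434, 1.986, 0.0]
contact_force: [-1.6, 0.1, 1.3]
grip_width: 0.0127
gripper_force: 89.3
```

Call:
drive_tool --rows '[{"offset":[0,0,0.008],"rotation":[0,0,0],"claw":0},{"offset":[0,0,0.013],"rotation":[0,0,0],"claw":0},{"offset":[0,0,0.013],"rotation":[0,0,0],"claw":0}]'

```text
clock: 29.87
tcp_pos: [0.5081, -0.2248, 0.0887]
orientation: [2.433, 1.985, -0.0]
contact_force: [-7.8, 1.9, 20.1]
grip_width: 0.0127
gripper_force: 92.1
```

Call:
drive_tool --rows '[{"offset":[0,0,-0.008],"rotation":[0,0,0],"claw":0.5},{"offset":[0,0,-0.008],"rotation":[0,0,0],"claw":0.5},{"offset":[0,0,-0.008],"rotation":[0,0,0],"claw":0.5},{"offset":[0,0,-0.008],"rotation":[0,0,0],"claw":0.5},{"offset":[0,0,-0.008],"rotation":[0,0,0],"claw":0.5},{"offset":[0,0,-0.008],"rotation":[0,0,0],"claw":0.5},{"offset":[0,0,-0.008],"rotation":[0,0,0],"claw":0.5}]'

```text
clock: 30.45
tcp_pos: [0.5076, -0.2247, 0.0876]
orientation: [-2.434, -1.986, -0.0]
contact_force: [-0.1, 0.5, -0.3]
grip_width: 0.0426
gripper_force: 0.0
```

Call:
drive_tool --rows '[{"offset":[0,0,-0.15],"rotation":[0,0,0],"claw":0.5},{"offset":[0,0,-0.35],"rotation":[0,0,0],"claw":0.5},{"offset":[0,0,-0.6],"rotation":[0,0,0],"claw":0.5},{"offset":[0,0,-0.85],"rotation":[0,0,0],"claw":0.6},{"offset":[0,0,-1],"rotation":[0,0,0],"claw":0.6},{"offset":[0,0,-1],"rotation":[0,0,0],"claw":0.6},{"offset":[0,0,-1],"rotation":[0,0,0],"claw":0.6},{"offset":[0,0,-1],"rotation":[0,0,0],"claw":0.6}]'

```text
clock: 31.12
tcp_pos: [0.507, -0.2247, 0.2369]
orientation: [-2.433, -1.985, 0.001]
contact_force: [-0.1, 0.3, -0.3]
grip_width: 0.0512
gripper_force: 0.0
```

```bash
python3 cov.py; python3 - <<'E'
from m import *
f=grab_frame("scene");save("end.png",f["frame"])
f=grab_frame("top");P=cloud(f);hsv=cv2.cvtColor(f["frame"],cv2.COLOR_RGB2HSV);H,S,V=[hsv[...,i].astype(int) for i in range(3)];Z=P[...,2]
for m in big((P[...,1]>.05)&(P[...,1]<.2)&(Z>.046)&(Z<.06)&(S<90)&(V>90))[:4]:print("bar",rect(P[m]),P[m].mean(0).round(4))
for m in big((H>18)&(H<32)&(S>140)&(V>100)&(Z<.12)&(P[...,0]<.8)&(P[...,1]>0)):
  p=P[m];print("yel",rect(p),p.min(0).round(3),p.max(0).round(3))
E
```

```text
white (array([ 653. , -259.3]), array([119.3,  15. ]), 78.75, 2700) 0.1196
white (array([ 507.4, -227.9]), array([118.8,  13.7]), 78.24, 2606) 0.1196
white (array([ 581.3, -240.9]), array([112. ,  14.2]), 78.69, 2314) 0.1197
bar (array([464.4, 126.5]), array([  8.9, 112.9]), -5.73, 266) [0.4621 0.1264 0.0541]
bar (array([640.5, 109.5]), array([  9. , 108.9]), -5.33, 231) [0.6409 0.1093 0.0542]
bar (array([463.8, 138.2]), array([  8. , 107.3]), -5.28, 221) [0.4627 0.1386 0.054 ]
bar (array([645.7, 121.3]), array([  7.8, 102.5]), -5.08, 186) [0.6454 0.1212 0.0543]
yel (array([551.8, 123.9]), array([13.9, 69.9]), -5.06, 274) [0.517 0.114 0.084] [0.587 0.133 0.095]
yel (array([453.1, 153.9]), array([13.6, 19.7]), -8.93, 73) [0.443 0.146 0.05 ] [0.463 0.16  0.068]
yel (array([651.7, 133.9]), array([10.8, 18.9]), -7.39, 64) [0.642 0.128 0.048] [0.662 0.139 0.067]
yel (array([449.6, 117.4]), array([11.5, 18.4]), -5.59, 46) [0.44  0.111 0.045] [0.459 0.122 0.067]
yel (array([656.6,  99.9]), array([36.4, 12.5]), 8.27, 44) [ 0.639  0.093 -0.001] [0.674 0.109 0.068]
```

View pics/end.png

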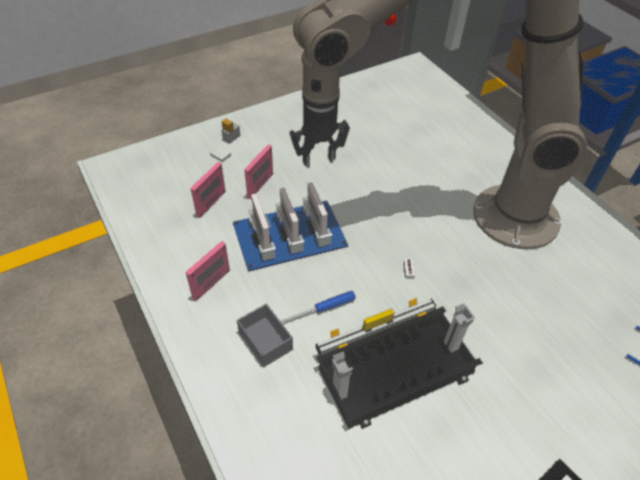

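The scene view shows all three covers standing in the rack at (290,220) and the bar in the hooks at (378,320). The screwdriver, bin and connector have not moved, and the gripper is clear.

```bash
python3 -c "from bench import hand_in; print(hand_in())"
```

```text
the job is handed in; nothing more can be done
None
```

The job is handed in at about 31 s of 72 s: the bar lies level in both park hooks, and the two covers stand fully home in rack_slot0 and rack_slot1, let go. Cover_c, the screwdriver, the bin and the connector look unmoved in the final images, but hand-in returned no verdict.

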